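# Close the drill-bit carton and press its label holder behind the shelf lip

## Task

Close the open carton of drill bits, folding the short flap down flat first and then the long flap down flat over it. Then lift the label holder out of the wooden block, slide its blade down behind the metal lip of the shelf the carton stands on, and push it fully home against the spring strip until its shoulder sits on the lip; finish while still holding it pressed down there, without letting go. Leave the jar, the wood offcut and the spanner where they are.

Things in the scene. Friction and masses are not known exactly. Their poses are not given: they have to be found in the camera images.
- carton_top (a point): Centre of the top rim of an open cardboard carton fixed on the shelf, 110 mm (x) by 150 mm (y) by 75 mm tall; the rim is 115 mm above the bench. z is up. The flap hinges run along the carton's x axis: the short flap's at y = -75 mm, level with this point, the long flap's at y = +75 mm, 5 mm above it.
- short_flap (a joint): Angle of the short cardboard flap (110 mm wide, 60 mm from hinge to free edge, 4 mm thick) on the carton's -y rim: 0 = closed, flat inward over the carton (hard stop); pi/2 = upright; more = leaning outward, at most 2.3. Starts at 1.7 to 2.1. It stays where it is left and yields to about 1 N at the free edge.
- short_flap_edge (a point): Middle of the short flap's free edge.
- long_flap (a joint): Angle of the long cardboard flap (110 mm wide, 110 mm from hinge to free edge, 4 mm thick) on the carton's +y rim: 0 = closed, flat inward over the short flap (hard stop); pi/2 = upright; more = leaning outward, at most 2.3. Starts at 1.7 to 2.1. It stays where it is left and yields to about 1 N at the free edge.
- long_flap_edge (a point): Middle of the long flap's free edge.
- slot (a point): Centre of the mouth of the label slot along the shelf's far (+x) edge, level with the shelf's top, 40 mm above the bench. The slot runs along this frame's y, 110 mm long, 9 mm wide (x), between the plywood shelf (fixed, 170 x 250 x 40 mm) and the steel lip (4 mm thick, top level with the shelf); steel cheeks close its ends. z is up. The carton is about 60 mm away, towards -x.
- spring_strip (a joint): How far the steel spring strip inside the slot is pressed down (m). 0 = free, its top 18 mm below the slot mouth; about 0.007 when the label holder is fully home. It pushes back with about 4 N at first touch and 8.5 N when the holder is home, and lifts the holder out again if it is let go.
- holder_grip (a point): Middle of the plate of the loose aluminium label holder (about 90 g), 42 mm above the underside of its shoulder. The upright plate is 60 mm wide (y), 10 mm thick (x), from 34 mm below to 33 mm above this point, a paper label on both faces. z is up. Either face may look outward when it stands in the shelf slot.
- holder: The same label holder; this origin is the middle of the underside of its shoulder, which is 18 mm thick (x), 60 mm wide (y), 8 mm high, under the plate. Below the origin is the blade, 5 mm thick, 60 mm wide, 25 mm long, with a V-shaped foot. At the start it hangs upright in the wooden block, the shoulder resting on the block's top.
- block: Fixed wooden block 60 mm (x) by 100 mm (y) by 42 mm tall with a slot along y, 10 mm wide, in which the label holder's blade hangs loosely; pull the holder straight up. Origin under the block's centre; same heading as the holder. Short drill bits stand up 14 mm at its four corners.
- oil_jar_mid (a point): Bystander: a closed grey plastic jar, 52 mm across, 85 mm tall; this point is its centre. Leave it.
- offcut: Bystander: a pale wood offcut 50 x 90 x 35 mm, origin under its centre. Leave it.
- spanner: Bystander: a steel spanner 160 mm long lying flat. Leave it.
Things that resemble listed ones, but are neither listed nor needed, are in the scene too. Of the things like the holder, leave any that is pink; of the rest the larger one is meant.

How it is judged:
By the outcome, as a careful person would: the job done as asked, in the order asked, and still so for the second after the job is handed in, while the arm keeps its last pose, push and grip.
It also fails if it takes over 64 s, if anything falls off the work surface, if the arm or the gripper's body presses on something with over 40 N, if the wrist force passes 120 N, or if a joint passes its speed limit or range.

## Robot

A 7-joint arm with a two-finger parallel gripper is mounted at the origin on the work surface. World frame = base frame: x ahead of the robot, y to its left, z up, the work surface at z = 0. Lengths are in m, angles in rad, forces in N, time in s.
With the tool pointing down it reaches from about 0.4 to 0.85 m from the base axis. Payload 4.5 kg.
Tool frame: the origin (TCP) lies between the finger pads; the fingertips stand 8 mm ahead of it and the grasp point (between the pads) lies 11 mm behind it; z points along the fingers, y is the direction in which the jaws open and shut (so a half turn about z gives the same grasp; the last joint's range is limited). The gripper opens to 88 mm and grips with 3 to 60 N. Pads are 18 mm wide; open, the fingers measure 123 mm over their backs; the gripper's body (75 mm by 187 mm) begins 45 mm behind the grasp point.
Start: joints at [0.034, 0.689, -0.195, 1.565, 0.157, 0.902, -0.215], TCP at [0.625, 0, 0.247] pointing down, gripper open.
Joint ranges: [-3.01, 3.01], [-0.46, 2.08], [-1.47, 1.51], [0.13, 2.56], [-1, 4.14], [0.04, 2.09], [-2.66, 2.66]. Speed limits (rad/s): [2.57, 2.57, 3.14, 3.14, 3.14, 3.14, 3.14].

## Interface

Orientations are given as a unit quaternion [x, y, z, w].
In Python, from plant import r gives the robot as it stands.
- The arm moves only by the tool carry_out, never from a script. Its argument "commands" is a list that holds one entry, the list of rows, each a list of 7 numbers: the turn, a rotation vector about the tool's x, y, z in rad, then the shift along the tool's x, y, z in cm, then the finger opening in cm, from 0 to 8.81. A call has 1 to 10 rows; each row is the pose to reach, as a shift and turn from the pose commanded when the call began, along the tool's axes at that moment; what a row does not reach only later rows make up. A row lasts 1/12 s, in which the tool goes at most 41.7 mm and 7.16 degrees, less where a joint would pass 70% of its speed; a pose out of reach is approached as far as the arm can. A call with a gripper value outside its range is refused whole. The fingers move at their own pace and stop on an object; "force" is the grip in N (left out, the last holds). Time passes only in rows, so rows that repeat a pose let the fingers close. It gives the time, the measured TCP pose, the force and the opening at its end, in the units of the state.
- r.get_state(): the state, without advancing time (a new reading comes with each control period).
- r.snapshot(name): name is "scene" or "side" or "wrist"; returns a dict with "pixels" (420x560x3 uint8, red, green, blue), "mtx" (3x3 intrinsics, pixels), "k1" (the pictures are not rectified: a ray, as slopes to the right and down, at radius r is drawn at 1 + k1 r^2 times it, then the intrinsics apply), "xyz" and "rotation" of the camera in the world. Camera axes: x right, y down, z forward; pixel columns grow to the right and rows downward; lengths in m; the calibration is good to about 2 mm. A picture is of the moment at which its call begins. There is no depth.
- r.finish_job(): hands the job in, once; it reports no verdict.
The state is a dict: "clock": time; "q": joint angles; "qd": joint speeds; "joint_torque": joint torques, N m; "tool_pos": TCP position; "eef_rot": TCP orientation; "contact_force": force on the tool from outside, world axes, zero at the start; "moment": the same for the moment, N m; "opening": opening from 0.0 (shut) to 1.0 (fully open).
Only numpy, scipy, OpenCV 4.12 (cv2) and the standard library are available. Lean on these libraries where they do the work, as an engineer would, in place of code of your own. Each camera call takes 0.05 s, during which the arm holds its last target.

## Working session

There is one attempt and no reset: what is moved stays moved. The work goes in short steps, Python scripts to look and compute and a tool call to move; the robot and the scene stay as the last step left them, time stands still between calls to the robot, and variables do not carry over. Pictures are saved under pics/ and viewed, and the job is handed in when it is done.

Besides the shell and the picture viewer there is one more tool, called after "Emit:" in YAML: its name, and indented under it one key for each argument. carry_out: Moves the arm, as the interface text tells. Its arguments: {"type":"object","properties":{"commands":{"type":"array"},"force":{"type":"number"}},"required":["commands"]}

```bash
ls; mkdir -p pics
cat > h.py <<'E'
import numpy as np, cv2, json, pickle
from scipy.spatial.transform import Rotation as R
def snap(r,name,tag):
    s=r.snapshot(name); cv2.imwrite(f'pics/{tag}.png',cv2.cvtColor(s['pixels'],cv2.COLOR_RGB2BGR))
    pickle.dump(s,open(f'pics/{tag}.pkl','wb')); return s
def load(tag): return pickle.load(open(f'pics/{tag}.pkl','rb'))
def rot(s):
    a=np.array(s['rotation'],float)
    return a if a.shape==(3,3) else R.from_quat(a).as_matrix()
def proj(s,P):
    P=np.atleast_2d(P); c=(P-np.array(s['xyz']))@rot(s)
    a=c[:,:2]/c[:,2:]; r2=(a**2).sum(1,keepdims=True); a=a*(1+s['k1']*r2)
    K=np.array(s['mtx']); return np.c_[a[:,0]*K[0,0]+K[0,2],a[:,1]*K[1,1]+K[1,2]]
def ray(s,uv):
    K=np.array(s['mtx']); uv=np.atleast_2d(np.array(uv,float))
    a=cv2.undistortPoints(uv.reshape(-1,1,2),K,np.array([s['k1'],0,0,0.])).reshape(-1,2)
    d=np.c_[a,np.ones(len(a))]@rot(s).T
    return np.array(s['xyz']),d/np.linalg.norm(d,axis=1,keepdims=True)
def onz(s,uv,z):
    o,d=ray(s,uv); return o+d*((z-o[2])/d[:,2:])
def tri(obs):
    A=np.zeros((3,3));b=np.zeros(3)
    for s,uv in obs:
        o,d=ray(s,uv);d=d[0];M=np.eye(3)-np.outer(d,d);A+=M;b+=M@o
    return np.linalg.solve(A,b)
E
python3 - <<'E'
from h import *
from plant import r
print(r.get_state())
for n in ['scene','side','wrist']:
    s=snap(r,n,n+'0'); print(n,s['xyz'],s['rotation'],s['mtx'],s['k1'])
E
```

```text
pics
{'clock': 0.0, 'q': array([ 0.03379535,  0.68997665, -0.19453488,  1.56632645,  0.15733906,
        0.90256052, -0.21510555]), 'qd': array([ 4.40846786e-04, -7.79523409e-05,  7.60952133e-04, -5.45631848e-04,
        9.12983487e-04,  2.18141468e-04, -6.19534174e-05]), 'joint_torque': array([ 3.38560185e-04, -5.27571630e+01, -1.26686912e+00, -1.53434461e+01,
       -5.26333472e-02,  6.56995355e-03,  1.65937727e-04]), 'tool_pos': array([ 6.24372751e-01, -4.78563543e-05,  2.45919854e-01]), 'eef_rot': array([ 7.07063440e-01,  7.07149500e-01, -7.17071438e-04, -6.02510534e-04]), 'contact_force': array([ 0.03407007,  0.58198317, -0.31597738]), 'moment': array([-0.04169798, -0.03689992,  0.01288829]), 'opening': 1.004056565191096}
scene [1.37873711 0.11400402 1.22465407] [ 0.60703848  0.73141532 -0.2396216  -0.19778118] [[449.39840954   0.         278.10423858]
 [  0.         449.39840954 210.4405932 ]
 [  0.           0.           1.        ]] -0.08650889754289458
side [ 0.46852444 -1.0209786   0.83714386] [ 0.89261591 -0.04179461  0.02656176 -0.44808987] [[430.69964798   0.         280.24058798]
 [  0.         430.69964798 213.653405  ]
 [  0.           0.           1.        ]] -0.1259266242662677
wrist [0.62550126 0.06682635 0.38422588] [ 9.91470598e-01  4.21095372e-04 -9.37144886e-04  1.30326501e-01] [[294.15521475   0.         279.81859677]
 [  0.         294.15521475 204.9744495 ]
 [  0.           0.           1.        ]] -0.004979215951441984
```

View pics/scene0.png

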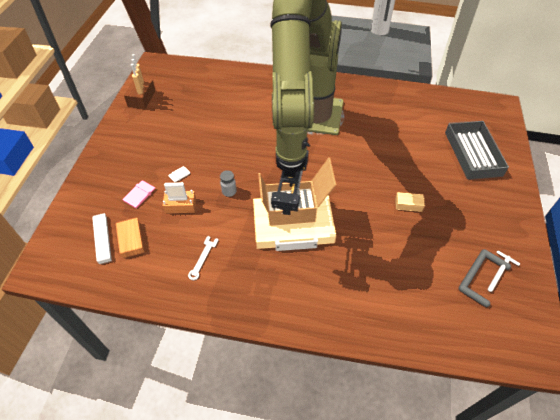

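View pics/side0.png

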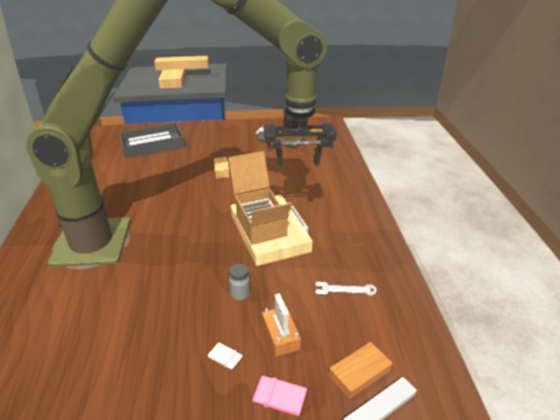

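View pics/wrist0.png

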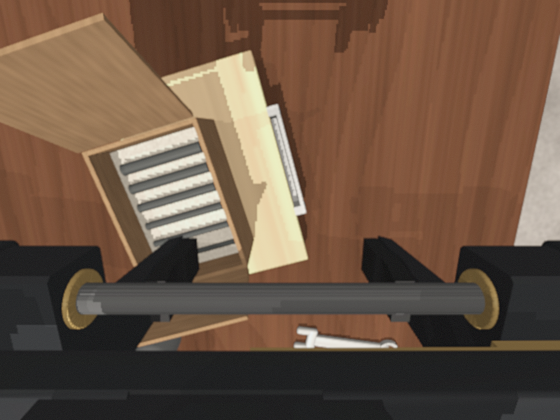

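The scene view shows the shelf and carton at about (293,215), with the slot and lip at (296,244). The holder stands in its block at (178,192). The pink lying one is at (139,194) and a small white one at (180,174). The jar is at (228,184), the offcut at (130,237) and the spanner at (203,258). Next I'll enlarge these.

Run:
```python
import cv2
a=cv2.imread('pics/scene0.png');b=cv2.imread('pics/side0.png');w=cv2.imread('pics/wrist0.png')
cv2.imwrite('pics/c1.png',cv2.resize(a[145:265,235:355],(720,720)[:2],interpolation=cv2.INTER_CUBIC)[:600])
cv2.imwrite('pics/c2.png',cv2.resize(a[150:270,80:240],None,fx=5,fy=5,interpolation=cv2.INTER_CUBIC))
cv2.imwrite('pics/c3.png',cv2.resize(b[145:265,215:335],(600,600),interpolation=cv2.INTER_CUBIC))
cv2.imwrite('pics/c4.png',cv2.resize(b[255:415,195:395],None,fx=3.75,fy=3.75,interpolation=cv2.INTER_CUBIC))
```

```text
(no output)
```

View pics/c1.png

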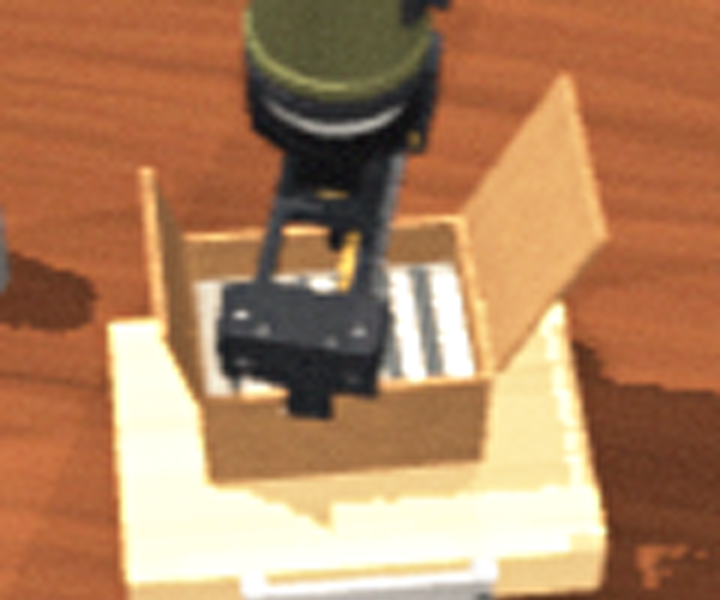

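View pics/c2.png

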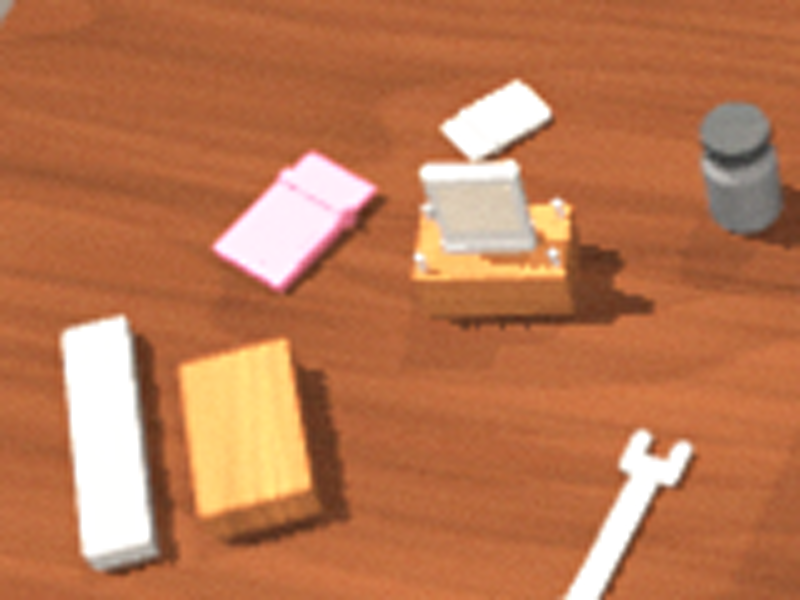

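View pics/c3.png

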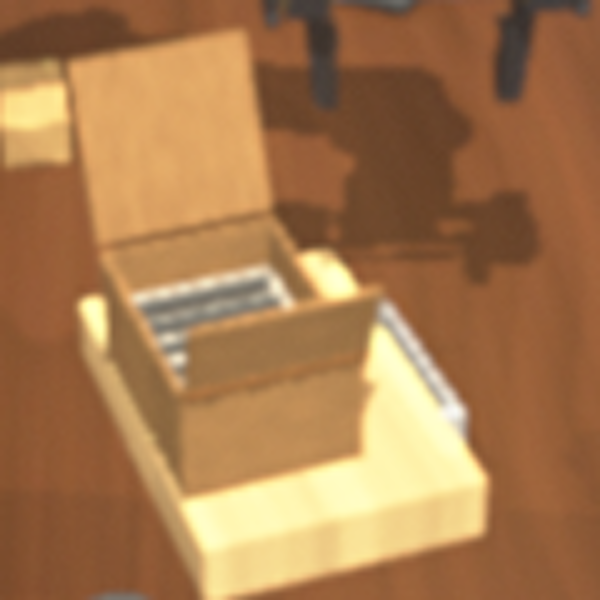

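View pics/c4.png

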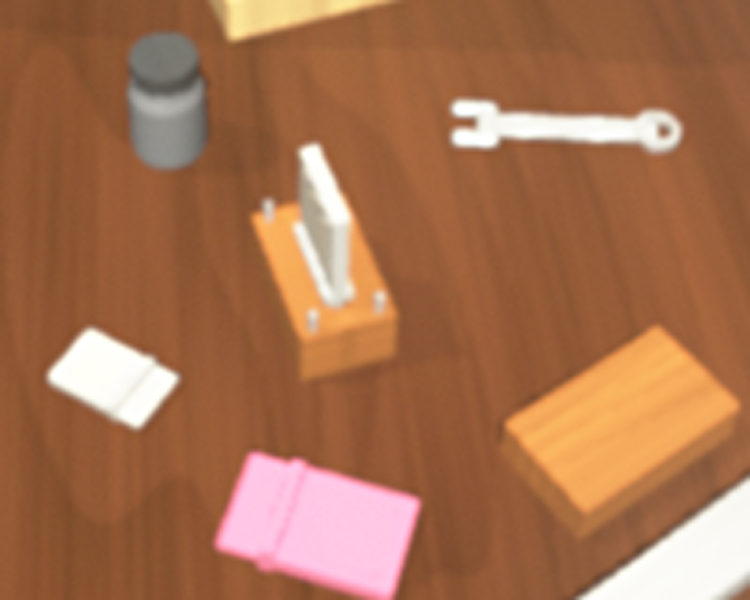

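The holder candidates are: the one standing in the block at scene (178,192), which is white with a label; the pink one lying at (139,194), excluded by colour; and the small white one lying at (180,174), excluded because it is smaller. The enlarged crops c2 and c4 confirm that the standing one is meant. Next are enlarged wrist crops for corner measurement.

Run:
```python
import cv2
w=cv2.imread('pics/wrist0.png')
cv2.imwrite('pics/w1.png',cv2.resize(w[0:200,60:320],None,fx=3,fy=3,interpolation=cv2.INTER_CUBIC))
cv2.imwrite('pics/w2.png',cv2.resize(w[160:360,60:320],None,fx=3,fy=3,interpolation=cv2.INTER_CUBIC))
```

```text
(no output)
```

View pics/w1.png

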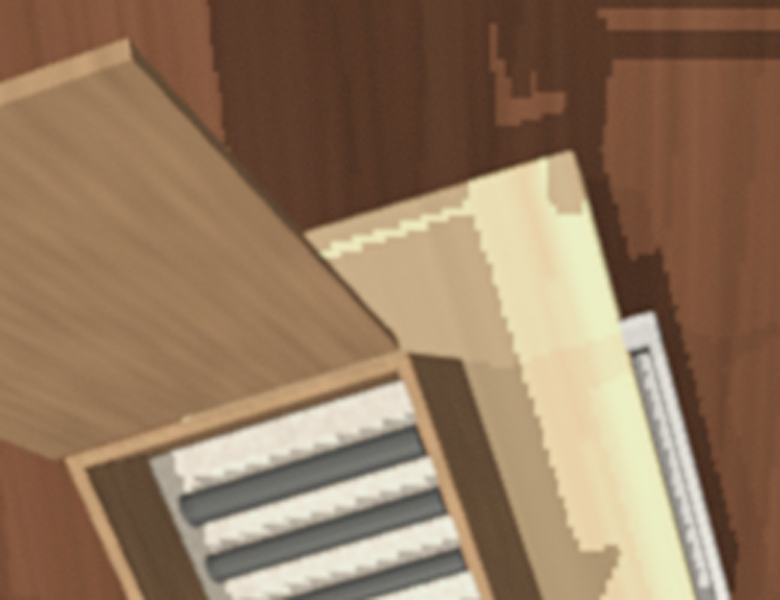

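View pics/w2.png

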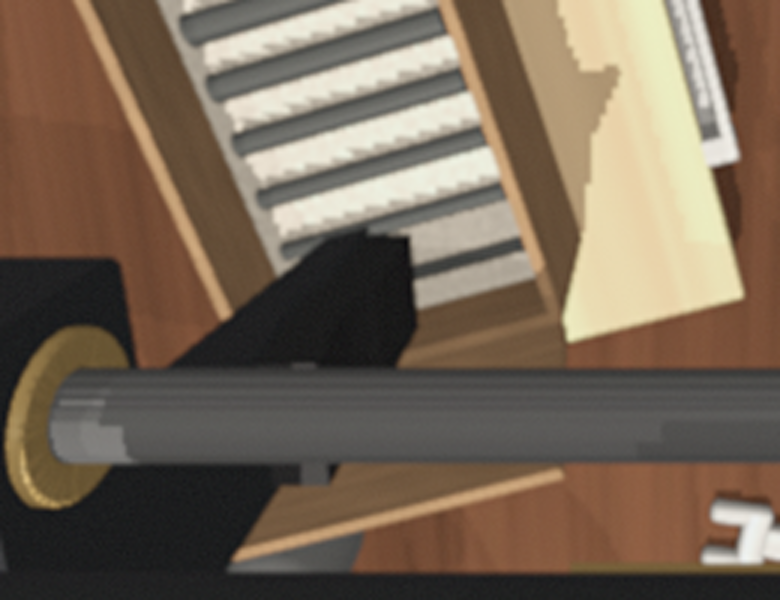

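```bash
cat > fit.py <<'E'
from h import *
from scipy.optimize import least_squares
W,S,C=load('wrist0'),load('side0'),load('scene0')
def pts(p):
    x,y,yaw,cx,cy,sy,a,b=p
    c,s=np.cos(yaw),np.sin(yaw)
    def T(u,v,z): return np.array([x+c*u-s*v,y+s*u+c*v,z])
    d={}
    for n,sg in (('-',-1),('+',1)):
        d['sh'+n]=T(-.0045,sy+sg*.125,.04); d['sb'+n]=T(-.1745,sy+sg*.125,.04)
        d['lo'+n]=T(.0085,sg*.059,.04); d['is'+n]=T(-.0045,sg*.055,.04); d['il'+n]=T(.0045,sg*.055,.04)
        for m,sx in (('-',-1),('+',1)):
            d['r'+m+n]=T(cx+sx*.055,cy+sg*.075,.115)
        d['se'+n]=T(cx+sg*.055,cy-.075+.06*np.cos(a),.115+.06*np.sin(a))
        d['le'+n]=T(cx+sg*.055,cy+.075-.11*np.cos(b),.12+.11*np.sin(b))
    return d
obs=[(W,'sh+',251,50.7),(W,'sh-',307.3,259),(W,'is+',270.7,117.3),(W,'il+',276,116.7),(W,'is-',294.3,206.7),(W,'il-',299.3,205.7),(W,'r++',195,116.7),(W,'r-+',82.7,153.3),(W,'le+',102.7,14),(W,'se+',247.3,317.3),(W,'r+-',247.3,268.3),
(S,'r--',251.4,223.4),(S,'se-',252.6,211),(S,'se+',291,203),(S,'le-',229,158),(S,'le+',264.4,151.4),(S,'r-+',235.6,195),(S,'r++',269.4,188),(S,'sb-',256,254.6),(S,'sh-',312.4,242),
(C,'r+-',269.2,211.7),(C,'r++',317,208),(C,'le-',329.5,157.5),(C,'le+',336.2,184.5),(C,'sh-',256.7,242.5),(C,'sh+',335.8,235)]
def res(p,full=False):
    d=pts(p); o=[]
    for s,n,u,v in obs: o.append(proj(s,d[n])[0]-np.array([u,v]))
    o=np.array(o)
    return o if full else o.ravel()
if __name__=='__main__':
    q=least_squares(res,[.68,.05,.2,-.12,0,0,1.9,1.9],loss='soft_l1')
    print(np.round(q.x,4)); 
    for (s,n,u,v),e in zip(obs,res(q.x,True)): print({id(W):'W',id(S):'S',id(C):'C'}[id(s)],n,np.round(e,1))
    np.save('fit.npy',q.x)
    for k,v in pts(q.x).items(): print(k,np.round(v,4))
E
python3 fit.py
```

```text
[ 6.3130e-01  2.5000e-02  2.8060e-01 -1.1860e-01 -5.1000e-03  9.0000e-04
  1.8751e+00  2.0264e+00]
W sh+ [-1.9 -0.2]
W sh- [ 1.2 -0.7]
W is+ [-2.5  0. ]
W il+ [-0.1 -1.7]
W is- [-0.2  1.3]
W il- [2.  0.4]
W r++ [0.5 0.5]
W r-+ [-1.1 -1. ]
W le+ [ 1.1 -0.3]
W se+ [-0.9  0.2]
W r+- [ 0.  -1.5]
S r-- [-0.6  1.5]
S se- [-0.2  0.6]
S se+ [ 0.3 -0.2]
S le- [-0.9 -0.3]
S le+ [-0.8 -0.2]
S r-+ [-0.8  0.8]
S r++ [-0.   0.5]
S sb- [0.5 1.1]
S sh- [ 0.3 -0.7]
C r+- [-2.   0.2]
C r++ [-1.1  0.1]
C le- [-0.9  0.2]
C le+ [-1.4  1. ]
C sh- [-1.6  0. ]
C sh+ [-1.2  1. ]
sh- [ 0.6614 -0.0955  0.04  ]
sb- [ 0.498  -0.1425  0.04  ]
lo- [ 0.6559 -0.0293  0.04  ]
is- [ 0.6423 -0.0291  0.04  ]
il- [ 0.6509 -0.0266  0.04  ]
r-- [ 0.4867 -0.1     0.115 ]
r+- [ 0.5924 -0.0696  0.115 ]
se- [ 0.4917 -0.1173  0.1722]
le- [0.4318 0.0906 0.2188]
sh+ [0.5921 0.1448 0.04  ]
sb+ [0.4288 0.0977 0.04  ]
lo+ [0.6232 0.084  0.04  ]
is+ [0.6118 0.0766 0.04  ]
il+ [0.6204 0.0791 0.04  ]
r-+ [0.4452 0.0441 0.115 ]
r++ [0.5509 0.0746 0.115 ]
se+ [ 0.5974 -0.0868  0.1722]
le+ [0.5375 0.1211 0.2188]
```

```bash
cat > fitb.py <<'E'
from h import *
from scipy.optimize import least_squares
S,C=load('side0'),load('scene0')
def pts(p):
    x,y,yaw=p; c,s=np.cos(yaw),np.sin(yaw)
    def T(u,v,z): return np.array([x+c*u-s*v,y+s*u+c*v,z])
    d={}
    for n,sg in (('-',-1),('+',1)):
        for m,sx in (('-',-1),('+',1)):
            d['t'+m+n]=T(sx*.03,sg*.05,.042); d['b'+m+n]=T(sx*.03,sg*.05,0)
            d['p'+m+n]=T(sx*.005,sg*.03,.042+.075); d['q'+m+n]=T(sx*.005,sg*.03,.05); d['s'+m+n]=T(sx*.009,sg*.03,.05)
    return d
obs=[(S,'t-+',262.5,312.3),(S,'t--',275.8,345.7),(S,'t+-',300.3,339),(S,'b--',275.8,356),(S,'b+-',300.3,350),
(C,'t+-',163,206),(C,'t++',195,203),(C,'t-+',194.5,191),(C,'t--',164,191.4),(C,'b+-',163.5,212.6),(C,'b++',194.5,212.6)]
def res(p,full=False):
    d=pts(p); o=np.array([proj(s,d[n])[0]-np.array([u,v]) for s,n,u,v in obs])
    return o if full else o.ravel()
if __name__=='__main__':
    q=least_squares(res,[.55,-.25,.1],loss='soft_l1'); print(q.x)
    for (s,n,u,v),e in zip(obs,res(q.x,True)): print('S' if s is S else 'C',n,np.round(e,1))
    np.save('fitb.npy',q.x)
    for tag,s,(u0,v0,k,w,h) in (('side0',S,(195,255,4,200,150)),('scene0',C,(120,150,6,130,100))):
        im=cv2.imread(f'pics/{tag}.png')[v0:v0+h,u0:u0+w]; im=cv2.resize(im,None,fx=k,fy=k,interpolation=cv2.INTER_CUBIC)
        for n,P in pts(q.x).items():
            a=proj(s,P)[0]; cv2.circle(im,(int((a[0]-u0+.5)*k),int((a[1]-v0+.5)*k)),3,(255,0,255) if n[0]!='p' else (0,255,0),-1)
        cv2.imwrite(f'pics/ov_{tag}.png',im)
    # jar
    for nm,z,c,sd in (('jar',.085,(227.3,176),(238.5,267)),):
        print(onz(C,c,z),onz(S,sd,z))
E
python3 fitb.py
```

```text
[ 0.54047174 -0.38683502  0.23093107]
S t-+ [-0.5 -0.2]
S t-- [-0.5 -0.5]
S t+- [ 0.3 -0.8]
S b-- [-0.6  0.3]
S b+- [-0.4 -0.7]
C t+- [-1.1  0. ]
C t++ [-2.9  1.9]
C t-+ [-1.2 -0.3]
C t-- [-0.1  0.5]
C b+- [1.  0.9]
C b++ [-0.5 -0.2]
[[ 0.45043229 -0.23483494  0.085     ]] [[ 0.44892464 -0.23033164  0.085     ]]
```

View pics/ov_side0.png

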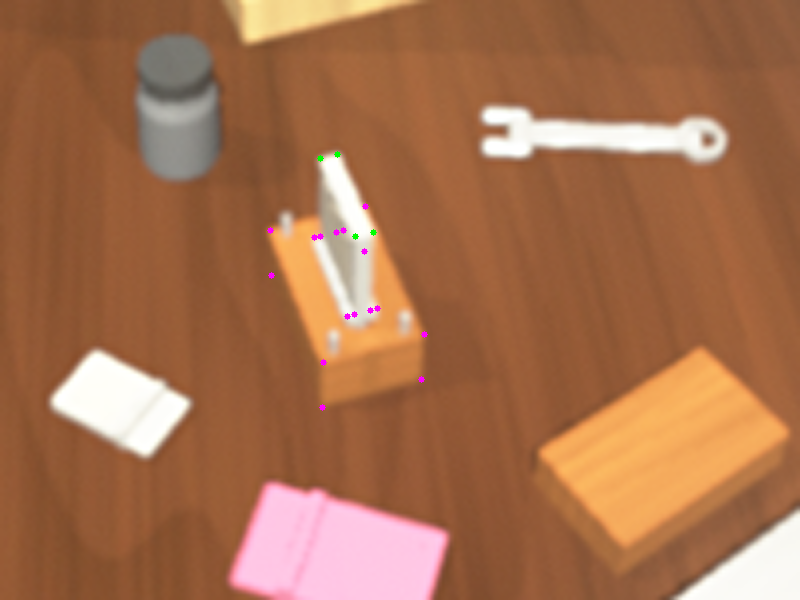

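View pics/ov_scene0.png

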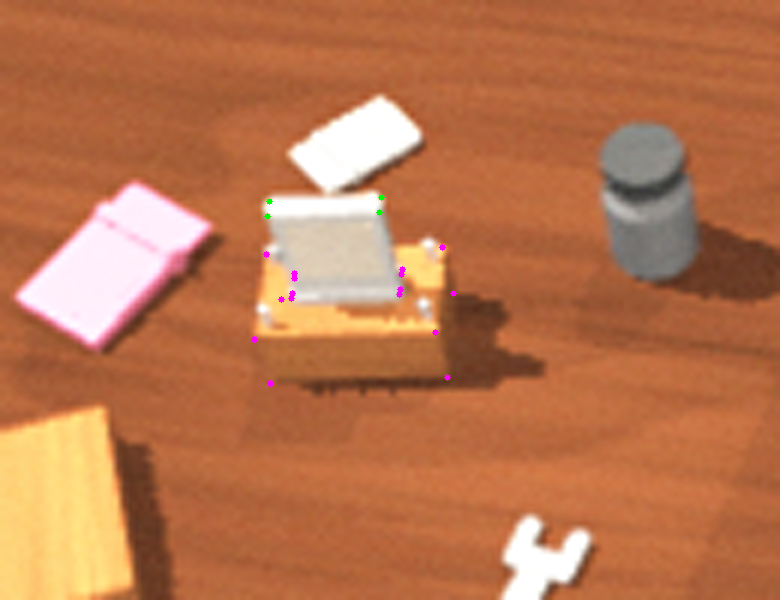

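The overlays match the holder, block and carton to about 2 px. The plan is to close the gripper, align it with the carton, and go down outside the short flap.

```bash
cat >> h.py <<'E'
F=np.load('fit.npy')
YAW=F[2]; cc,ss=np.cos(YAW),np.sin(YAW)
CAR=np.array([F[0]+cc*F[3]-ss*F[4],F[1]+ss*F[3]+cc*F[4]])
AX=np.array([[cc,-ss],[ss,cc]])
def W(u,v): return CAR+AX@np.array([u,v])
def where(r):
    st=r.get_state(); p=st['tool_pos']; M=R.from_quat(st['eef_rot']).as_matrix()
    uv=AX.T@(p[:2]-CAR); yaw=np.arctan2(M[1,1],M[0,1])
    print('t',round(st['clock'],2),'pos',np.round(p,4),'carton u,v(mm)',np.round(uv*1e3,1),'tip z',round((p-M[:,2]*-.008)[2],4),'yaw',round(yaw,4),'tilt',np.round(M[:2,2],4),'F',np.round(st['contact_force'],2),'open',round(st['opening'],3))
    return st
def go(r,xyz,yaw):
    """tool-frame shift (cm) and turn to reach TCP xyz, tool down with jaw axis at yaw"""
    st=r.get_state(); M=R.from_quat(st['eef_rot']).as_matrix()
    T=np.c_[[-np.sin(yaw),np.cos(yaw),0],[np.cos(yaw),np.sin(yaw),0],[0,0,-1]]
    print('turn',np.round(R.from_matrix(M.T@T).as_rotvec(),4),'shift cm',np.round(M.T@(np.array(xyz)-st['tool_pos'])*100,2))
E
python3 - <<'E'
from h import *
from plant import r
print(CAR,W(0,-.12)); where(r); go(r,[*W(0,-.12),.246],YAW)
E
```

```text
[ 0.5187846  -0.01271886] [ 0.55201845 -0.12802502]
t 0.15 pos [ 0.6245 -0.      0.2461] carton u,v(mm) [105.1 -17.1] tip z 0.2381 yaw 0.0001 tilt [-0.0013 -0.0001] F [ 0.37 -0.4  -0.8 ] open 1.001
turn [-1.400e-03 -1.000e-04 -2.805e-01] shift cm [-12.8   -7.25   0.02]
```

Emit:
carry_out:
  commands:
    - [[0,0,-0.1,-4,-2.4,0,4],[0,0,-0.2,-8,-4.8,0,2],[0,0,-0.28,-12.8,-7.25,0,0],[0,0,-0.28,-12.8,-7.25,0,0],[0,0,-0.28,-12.8,-7.25,3.5,0],[0,0,-0.28,-12.8,-7.25,7,0],[0,0,-0.28,-12.8,-7.25,8.8,0],[0,0,-0.28,-12.8,-7.25,8.8,0],[0,0,-0.28,-12.8,-7.25,8.8,0]]
  force: 20

```text
clock: 0.9
tool_pos: [0.552, -0.1278, 0.1582]
eef_rot: [0.601, 0.799, -0.0, -0.001]
contact_force: [0.7, -0.0, 0.3]
opening: 0.345
```

Run:
```python
from h import *
from plant import r
where(r); snap(r,'side','side1'); snap(r,'scene','scene1')
a=cv2.imread('pics/side1.png');b=cv2.imread('pics/scene1.png')
cv2.imwrite('pics/j1.png',np.hstack([cv2.resize(a[100:260,200:360],(400,400)),cv2.resize(b[120:280,215:375],(400,400))]))
```

```text
t 0.9 pos [ 0.552  -0.1278  0.1582] carton u,v(mm) [ 1.000e-01 -1.198e+02] tip z 0.1502 yaw 0.2802 tilt [-0.002   0.0004] F [ 0.67 -0.02  0.26] open 0.345
```

View pics/j1.png

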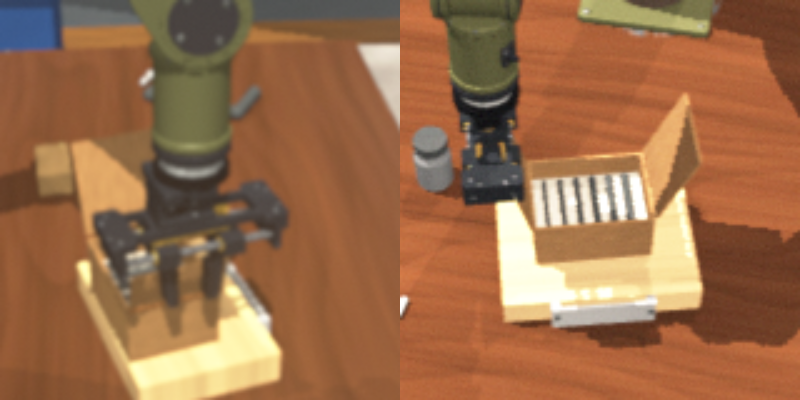

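Emit:
carry_out:
  commands:
    - [[0,0,0,1.8,0,0,0],[0,0,0,3.4,0,0,0],[0,0,0,5.0,0,0,0],[0,0,0,6.4,0,0,0],[0,0,0,7.3,0,0.9,0],[0,0,0,7.8,0,2.0,0],[0,0,0,8.1,0,2.6,0],[0,0,0,8.2,0,2.9,0],[0,0,0,8.2,0,3.1,0],[0,0,0,8.2,0,3.2,0]]

```text
clock: 1.83
tool_pos: [0.5305, -0.0493, 0.1273]
eef_rot: [0.602, 0.799, 0.0, 0.0]
contact_force: [-2.1, 1.1, 11.2]
opening: 0.006
```

Run:
```python
from h import *
from plant import r
where(r); snap(r,'side','side2'); snap(r,'scene','scene2')
a=cv2.imread('pics/side2.png');b=cv2.imread('pics/scene2.png')
cv2.imwrite('pics/j2.png',np.hstack([cv2.resize(a[100:260,200:360],(400,400)),cv2.resize(b[120:280,215:375],(400,400))]))
```

```text
t 1.83 pos [ 0.5305 -0.0493  0.1273] carton u,v(mm) [  1.1 -38.3] tip z 0.1193 yaw 0.2797 tilt [0.0013 0.0001] F [-2.07  1.07 11.25] open 0.006
```

View pics/j2.png

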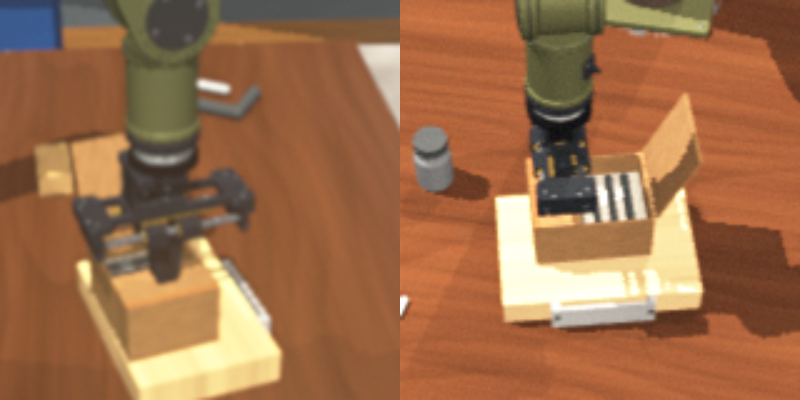

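Emit:
carry_out:
  commands:
    - [[0,0,0,0,0,-4,0],[0,0,0,0,-0.1,-8,0],[0,0,0,2,-0.1,-12,0],[0,0,0,6,-0.1,-13,0],[0,0,0,10,-0.1,-13,0],[0,0,0,14,-0.1,-13,0],[0,0,0,18,-0.1,-13,0],[0,0,0,20,-0.1,-13,0],[0,0,0,20,-0.1,-10.5,0],[0,0,0,20,-0.1,-8.6,0]]

```text
clock: 2.77
tool_pos: [0.4738, 0.1445, 0.213]
eef_rot: [0.6, 0.8, 0.001, 0.001]
contact_force: [0.9, -0.2, -1.0]
opening: 0.006
```

Run:
```python
from h import *
from plant import r
where(r); snap(r,'side','side3'); snap(r,'scene','scene3')
a=cv2.imread('pics/side3.png');b=cv2.imread('pics/scene3.png')
cv2.imwrite('pics/j3.png',np.hstack([cv2.resize(a[100:260,200:360],(400,400)),cv2.resize(b[120:280,215:375],(400,400))]))
```

```text
t 2.77 pos [0.4738 0.1445 0.213 ] carton u,v(mm) [  0.3 163.5] tip z 0.205 yaw 0.283 tilt [0.0024 0.0013] F [ 0.87 -0.2  -1.05] open 0.006
```

View pics/j3.png

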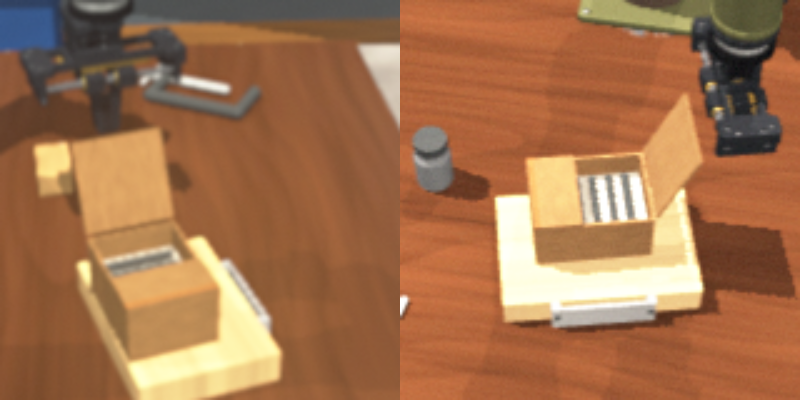

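The short flap is flat (scene (270,195)) and the gripper is outside the long flap. Now I'll sweep the long flap over.

Emit:
carry_out:
  commands:
    - [[0,0,0,-2,0,0,0],[0,0,0,-4,0,0,0],[0,0,0,-6,0,0,0],[0,0,0,-8,0,0,0],[0,0,0,-10,0,0,0],[0,0,0,-12,0,0,0],[0,0,0,-13.4,0,0.9,0],[0,0,0,-14.5,0,1.9,0],[0,0,0,-15.3,0,2.9,0],[0,0,0,-15.9,0,3.9,0]]

```text
clock: 3.7
tool_pos: [0.5176, -0.0109, 0.1727]
eef_rot: [0.602, 0.799, -0.0, -0.0]
contact_force: [-0.1, 0.5, 1.1]
opening: 0.006
```

Run:
```python
from h import *
from plant import r
where(r); snap(r,'side','side4'); snap(r,'scene','scene4')
a=cv2.imread('pics/side4.png');b=cv2.imread('pics/scene4.png')
cv2.imwrite('pics/j4.png',np.hstack([cv2.resize(a[100:260,200:360],(400,400)),cv2.resize(b[120:280,215:375],(400,400))]))
```

```text
t 3.7 pos [ 0.5176 -0.0109  0.1727] carton u,v(mm) [-0.6  2.1] tip z 0.1647 yaw 0.2793 tilt [-0.0003 -0.0001] F [-0.1   0.54  1.14] open 0.006
```

View pics/j4.png

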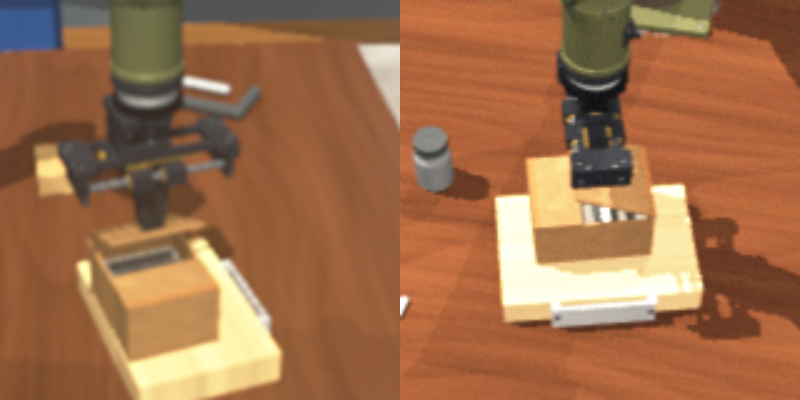

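Emit:
carry_out:
  commands:
    - [[0,0,0,-0.5,0,0.8,0],[0,0,0,-0.8,0,1.6,0],[0,0,0,-1.1,0,2.4,0],[0,0,0,-1.2,0,3.1,0],[0,0,0,-1.3,0,3.6,0],[0,0,0,-1.3,0,4.0,0],[0,0,0,-1.3,0,4.1,0],[0,0,0,-1.3,0,4.2,0],[0,0,0,-1.3,0,4.2,0]]

```text
clock: 4.55
tool_pos: [0.521, -0.0226, 0.1323]
eef_rot: [0.601, 0.799, -0.0, 0.0]
contact_force: [-1.6, -0.6, 5.5]
opening: 0.004
```

Run:
```python
from h import *
from plant import r
where(r)
bp=np.load('fitb.npy'); go(r,[bp[0],bp[1],.2],bp[2]); print(bp)
```

```text
t 4.55 pos [ 0.521  -0.0226  0.1323] carton u,v(mm) [ -0.6 -10.1] tip z 0.1243 yaw 0.2801 tilt [ 0.     -0.0005] F [-1.64 -0.63  5.51] open 0.004
turn [-0.0001  0.0005  0.0492] shift cm [-35.55  -8.2   -6.75]
[ 0.54047174 -0.38683502  0.23093107]
```

Emit:
carry_out:
  commands:
    - [[0,0,0,0,0,0.12,0],[0,0,0,0,0,0.15,0],[0,0,0,0,0,-3,0],[0,0,0,-2,-0.5,-7,0],[0,0,0,-6,-1,-11,0],[0,0,0,-10,-2,-11.5,4],[0,0,0.02,-14,-3,-11.5,8],[0,0,0.04,-18,-4,-11.5,8.8],[0,0,0.05,-22,-5,-11.5,8.8],[0,0,0.05,-26,-6,-11.5,8.8]]

```text
clock: 5.38
tool_pos: [0.5346, -0.2781, 0.2473]
eef_rot: [0.621, 0.783, 0.0, 0.0]
contact_force: [0.4, 0.9, -0.1]
opening: 0.358
```

Emit:
carry_out:
  commands:
    - [[0,0,0,-4,-0.6,0,8.8],[0,0,0,-8,-1.2,0,8.8],[0,0,0,-12,-1.8,0,8.8],[0,0,0,-15,-2.2,0,8.8],[0,0,0,-17.5,-2.2,0,8.8],[0,0,0,-17.5,-2.2,0,8.8],[0,0,0,-17.5,-2.2,0,8.8]]

```text
clock: 5.97
tool_pos: [0.5528, -0.4525, 0.2459]
eef_rot: [0.622, 0.783, 0.0, -0.0]
contact_force: [-0.2, 0.6, -0.2]
opening: 0.887
```

Run:
```python
from h import *
from plant import r
where(r); snap(r,'side','side5'); snap(r,'scene','scene5'); snap(r,'wrist','wrist5')
a=cv2.imread('pics/side5.png');b=cv2.imread('pics/scene5.png');w=cv2.imread('pics/wrist5.png')
cv2.imwrite('pics/j5.png',np.hstack([cv2.resize(a[100:260,200:360],(400,400)),cv2.resize(b[120:280,215:375],(400,400))]))
```

```text
t 5.97 pos [ 0.5528 -0.4525  0.2459] carton u,v(mm) [ -89.1 -432. ] tip z 0.2379 yaw 0.2277 tilt [-0.0005  0.0004] F [-0.2   0.64 -0.16] open 0.887
```

View pics/j5.png

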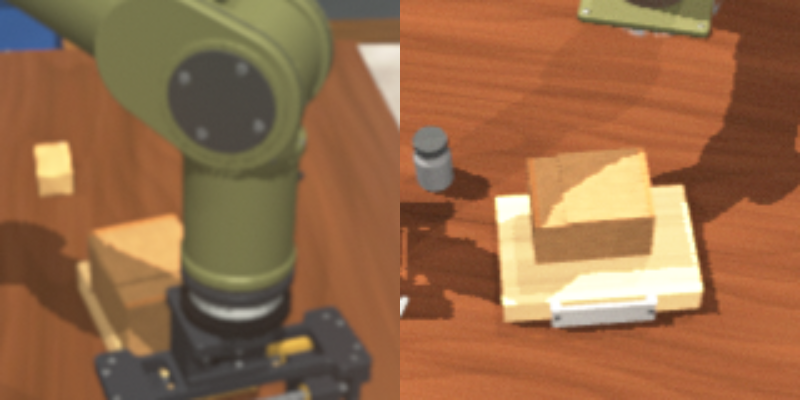

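View pics/wrist5.png

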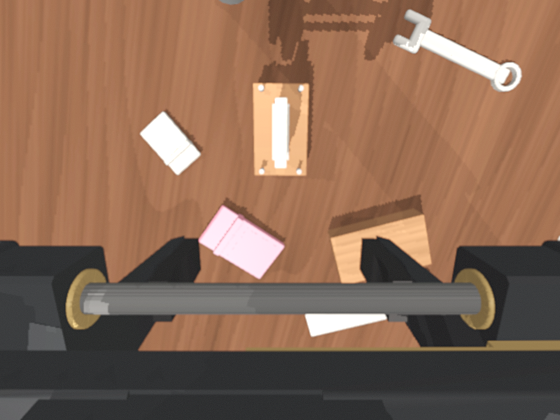

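The carton is shut: the long flap lies flat in the scene view. The wrist view shows the block at (280,130) with the white holder in its middle, nearly aligned with the tool. The pink one is at (240,242) and the small white one at (170,143). I'll refine the holder pose in an enlarged crop.

Run:
```python
import cv2
w=cv2.imread('pics/wrist5.png')
cv2.imwrite('pics/w5.png',cv2.resize(w[75:185,240:325],None,fx=5.4,fy=5.4,interpolation=cv2.INTER_CUBIC))
```

```text
(no output)
```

View pics/w5.png

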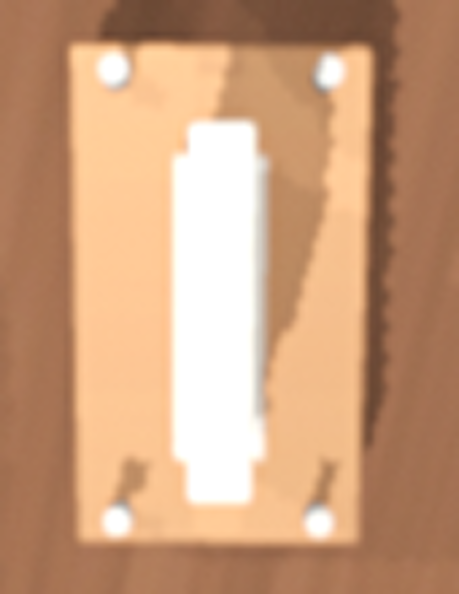

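Run:
```python
from h import *
import fitb
from plant import r
w=load('wrist5')
f=lambda x,y:np.array([x/5.4+240-.4,y/5.4+75-.4])
tl,tr,br,bl=[onz(w,f(*p),.117)[0] for p in ((188,122),(256,122),(252,503),(186,503))]
c=(tl+tr+br+bl)/4; a=(tl+tr)/2-(bl+br)/2
print('plate',c,'len',np.linalg.norm(a),'thick',np.linalg.norm(tr-tl),np.linalg.norm(br-bl),'yaw',np.arctan2(-a[0],a[1]))
q=[onz(w,f(*p),.042)[0] for p in ((70,43),(373,43),(360,543),(77,543))]
c2=sum(q)/4; a2=(q[0]+q[1]-q[2]-q[3])/2
print('block',c2,'len',np.linalg.norm(a2),np.linalg.norm(q[1]-q[0]),np.linalg.norm(q[2]-q[3]),'yaw',np.arctan2(-a2[0],a2[1]))
go(r,[c[0],c[1],.14],.23)
```

```text
plate [ 0.5412305  -0.39004219  0.117     ] len 0.06071214912418783 thick 0.01082148945481022 0.011143838348866208 yaw 0.22487977559422764
block [ 0.54090404 -0.3884865   0.042     ] len 0.10143745780869501 0.06099698526169543 0.061558187437123 yaw 0.22670924224991607
turn [ 0.0004 -0.0016  0.0027] shift cm [ 6.04  0.12 10.69]
```

Emit:
carry_out:
  commands:
    - [[0,0,0,3,0.1,2,8.8],[0,0,0,6.15,0.12,5,8.8],[0,0,0,6.15,0.12,8,8.8],[0,0,0,6.15,0.12,11,8.8],[0,0,0,6.15,0.12,13.5,8.8],[0,0,0,6.15,0.12,15.5,8.8],[0,0,0,6.15,0.12,16.3,8.8],[0,0,0,6.15,0.12,16.3,8.8]]

```text
clock: 6.78
tool_pos: [0.5397, -0.3893, 0.0822]
eef_rot: [0.62, 0.784, 0.0, -0.002]
contact_force: [0.3, -1.4, -0.5]
opening: 0.996
```

Run:
```python
from h import *
from plant import r
where(r); snap(r,'side','side6'); snap(r,'scene','scene6')
a=cv2.imread('pics/side6.png');b=cv2.imread('pics/scene6.png')
cv2.imwrite('pics/j6.png',np.hstack([cv2.resize(a[220:380,190:350],(400,400)),cv2.resize(b[120:260,110:250],(400,400))]))
```

```text
t 6.78 pos [ 0.5397 -0.3893  0.0822] carton u,v(mm) [ -84.2 -367.6] tip z 0.0742 yaw 0.232 tilt [-0.0031  0.0026] F [ 0.27 -1.39 -0.5 ] open 0.996
```

View pics/j6.png

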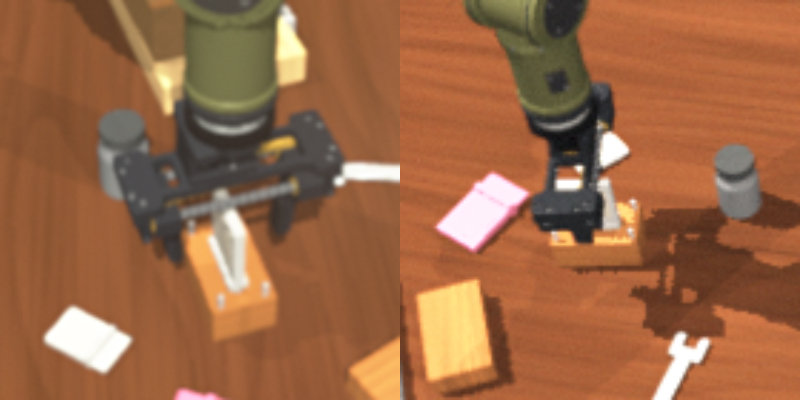

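Emit:
carry_out:
  commands:
    - [[0,0,0,0,0,0,5],[0,0,0,0,0,0,3],[0,0,0,0,0,0,2],[0,0,0,0,0,0,1.2],[0,0,0,0,0,0,0.6],[0,0,0,0,0,0,0.4],[0,0,0,0,0,0,0.4],[0,0,0,0,0,0,0.4],[0,0,0,0,0,0,0.4],[0,0,0,0,0,0,0.4]]
  force: 40

```text
clock: 7.72
tool_pos: [0.5405, -0.3914, 0.0837]
eef_rot: [0.621, 0.784, 0.0, -0.0]
contact_force: [0.4, 0.0, 0.1]
opening: 0.267
```

Emit:
carry_out:
  commands:
    - [[0,0,0,0,0,0,0],[0,0,0,0,0,0,0],[0,0,0,0,0,0,0]]

```text
clock: 7.97
tool_pos: [0.5405, -0.3914, 0.0837]
eef_rot: [0.621, 0.784, 0.0, -0.0]
contact_force: [0.4, 1.4, -0.5]
opening: 0.111
```

Run:
```python
from h import *
from plant import r
where(r)
```

```text
t 7.97 pos [ 0.5405 -0.3914  0.0837] carton u,v(mm) [ -84.  -369.9] tip z 0.0757 yaw 0.23 tilt [0.     0.0001] F [ 0.37  1.36 -0.5 ] open 0.111
```

The opening is 9.8 mm, so the plate is gripped. I'll lift it straight up and check.

Emit:
carry_out:
  commands:
    - [[0,0,0,0,0,0,0],[0,0,0,0,0,0,0],[0,0,0,0,0,-0.5,0],[0,0,0,0,0,-1.5,0],[0,0,0,0,0,-3,0],[0,0,0,0,0,-5,0],[0,0,0,0,0,-8,0],[0,0,0,0,0,-11,0],[0,0,0,0,0,-14,0],[0,0,0,0,0,-14,0]]

```text
clock: 8.8
tool_pos: [0.544, -0.3931, 0.2315]
eef_rot: [0.621, 0.783, 0.001, 0.006]
contact_force: [0.5, -0.7, -1.3]
opening: 0.108
```

Run:
```python
from h import *
from plant import r
where(r); snap(r,'side','side7'); snap(r,'scene','scene7');snap(r,'wrist','wrist7')
a=cv2.imread('pics/side7.png');b=cv2.imread('pics/scene7.png')
cv2.imwrite('pics/j7.png',np.hstack([cv2.resize(a[200:360,190:350],(400,400)),cv2.resize(b[120:260,110:250],(400,400))]))
go(r,[F[0],F[1],.223],YAW)
```

```text
t 8.8 pos [ 0.544  -0.3931  0.2315] carton u,v(mm) [ -81.1 -372.5] tip z 0.2235 yaw 0.2295 tilt [ 0.0112 -0.0063] F [ 0.47 -0.66 -1.27] open 0.108
turn [-0.0002  0.0001 -0.0506] shift cm [38.45 18.37  0.09]
```

View pics/j7.png

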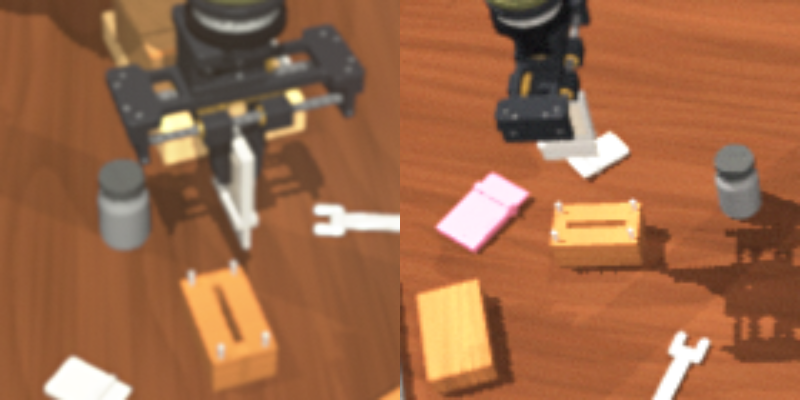

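View pics/wrist7.png

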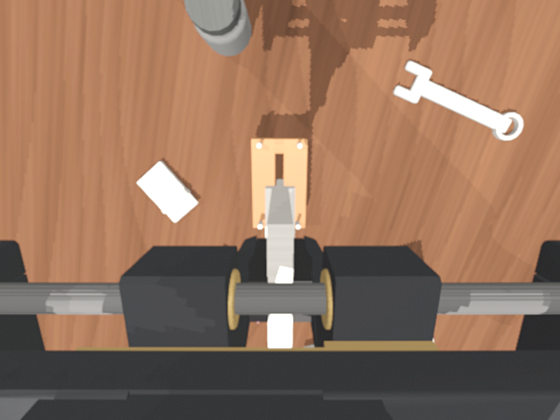

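The holder is out of the block and the other things are unmoved. I'll carry it to a look point 6 cm short of the slot (tool -x), where the wrist camera can see the slot.

Emit:
carry_out:
  commands:
    - [[0,0,0,3,1.5,0,0],[0,0,0,6.5,3.5,0,0],[0,0,-0.01,10,5.5,0,0],[0,0,-0.02,13.5,7.5,0,0],[0,0,-0.03,17,9.5,0,0],[0,0,-0.04,20.5,11.5,0,0],[0,0,-0.05,24,13.5,0,0],[0,0,-0.05,27,15.5,0,0],[0,0,-0.05,30,17,0,0],[0,0,-0.05,32.4,18.4,0,0]]

```text
clock: 9.78
tool_pos: [0.6449, -0.0303, 0.2219]
eef_rot: [0.6, 0.8, -0.001, -0.002]
contact_force: [-0.1, -0.8, -0.8]
opening: 0.114
```

Emit:
carry_out:
  commands:
    - [[0,0,0,0,0,2,0],[0,0,0,0,0,4.5,0],[0,0,0,0,0,6,0],[0,0,0,0,0,6,0],[0,0,0,0,0,6,0],[0,0,0,0,0,6,0]]

```text
clock: 10.28
tool_pos: [0.646, -0.034, 0.1639]
eef_rot: [0.602, 0.799, 0.0, -0.0]
contact_force: [-0.1, -0.1, -1.7]
opening: 0.11
```

Run:
```python
from h import *
from plant import r
st=where(r); snap(r,'side','side8'); snap(r,'scene','scene8');snap(r,'wrist','wrist8')
a=cv2.imread('pics/side8.png');b=cv2.imread('pics/scene8.png')
cv2.imwrite('pics/j8.png',np.hstack([cv2.resize(a[120:280,220:380],(400,400)),cv2.resize(b[140:280,220:360],(400,400))]))
go(r,[F[0],F[1],.16],YAW)
```

```text
t 10.28 pos [ 0.646  -0.034   0.1639] carton u,v(mm) [116.3 -55.7] tip z 0.1559 yaw 0.2798 tilt [0.0001 0.0002] F [-0.06 -0.05 -1.65] open 0.11
turn [ 0.002   0.0004 -0.0009] shift cm [6.09 0.17 0.48]
```

View pics/j8.png

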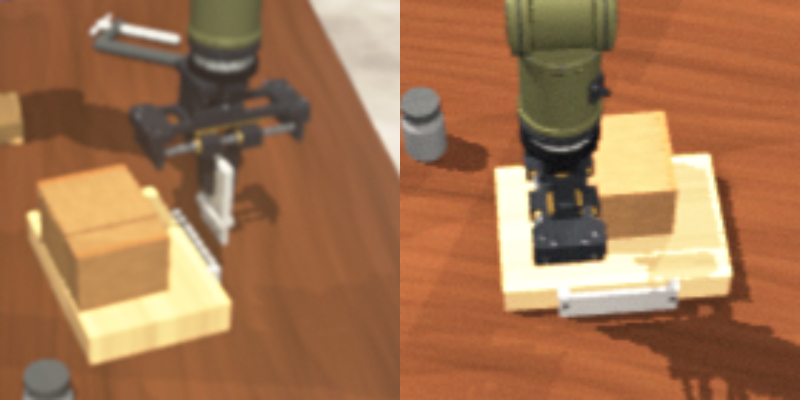

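View pics/wrist8.png

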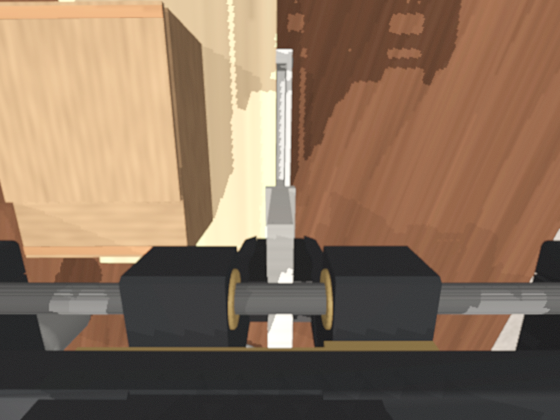

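The wrist view shows the slot ahead at (284,50)-(284,185), directly in line with the gripped holder at (280,190-345). I'll enlarge it to measure the sideways offset.

Run:
```python
import cv2
w=cv2.imread('pics/wrist8.png')
cv2.imwrite('pics/w8.png',cv2.resize(w[40:240,250:320],None,fx=3,fy=3,interpolation=cv2.INTER_CUBIC))
cv2.imwrite('pics/w8b.png',cv2.resize(w[40:115,255:315],None,fx=8,fy=8,interpolation=cv2.INTER_CUBIC))
cv2.imwrite('pics/w8c.png',cv2.resize(w[170:245,245:320],None,fx=8,fy=8,interpolation=cv2.INTER_CUBIC))
```

```text
(no output)
```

View pics/w8b.png

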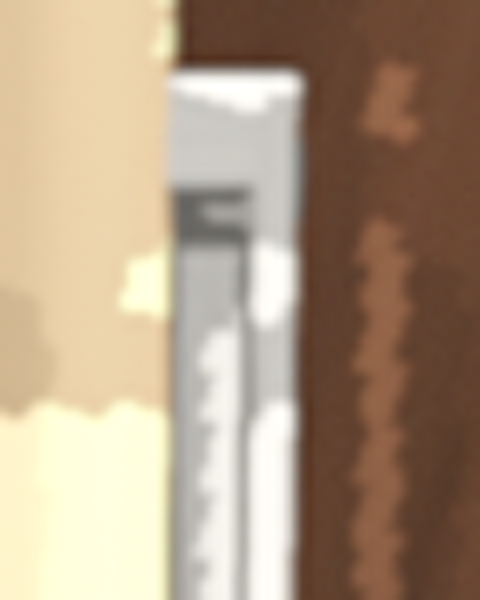

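View pics/w8c.png

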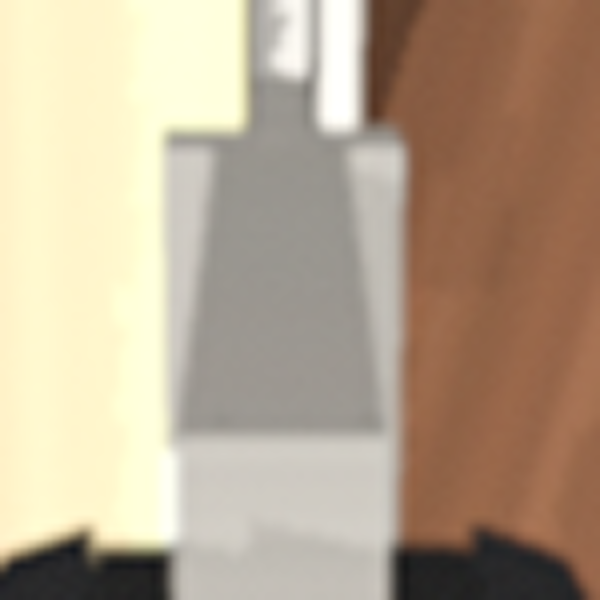

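Run:
```python
from h import *
from plant import r
w=load('wrist8'); st=where(r); M=R.from_quat(st['eef_rot']).as_matrix(); p=st['tool_pos']
def T(uv,z): return np.round(((onz(w,uv,z)[0]-p)@M)*1e3,1)
for n,uv,z in [('shelf edge top',(172/8+254.6,63.5),.04),('lip in top',(246/8+254.6,63.5),.04),('lip out top',(300/8+254.6,52),.04),('shelf edge low',(275.5,180),.04),('lip in low',(284.3,180),.04),('lip out low',(290.9,180),.04),('sh L',(265.2,187),.1305),('sh R',(295.2,187),.1305),('plate topL',(245+178/8,228),.197),('plateR',(245+385/8,228),.197)]:
    print(n,T(uv,z))
```

```text
t 10.43 pos [ 0.6465 -0.034   0.1648] carton u,v(mm) [116.8 -55.9] tip z 0.1568 yaw 0.2797 tilt [0.0021 0.0002] F [-0.84 -0.39 -0.69] open 0.11
shelf edge top [116.5  -2.2 124.8]
lip in top [116.5   5.4 124.8]
lip out top [125.1  10.9 124.8]
shelf edge low [ 19.7  -3.  124.8]
lip in low [ 19.7   5.  124.8]
lip out low [ 19.7  11.  124.9]
sh L [31.6 -7.8 34.3]
sh R [31.6 10.2 34.4]
plate topL [ 29.2  -3.8 -32.2]
plateR [ 29.2   6.1 -32.2]
```

Emit:
carry_out:
  commands:
    - [[0,0,0,3,0.05,0.5,0],[0,0,0,6,0.05,1,0],[0,0,0,6,0.05,2.5,0],[0,0,0,6,0.05,4,0],[0,0,0,6,0.05,5,0],[0,0,0,6,0.05,5,0],[0,0,0,6,0.05,5,0],[0,0,0,6,0.05,5,0]]

```text
clock: 11.1
tool_pos: [0.6305, 0.0234, 0.1146]
eef_rot: [0.602, 0.799, 0.001, 0.001]
contact_force: [-0.3, -0.5, -0.8]
opening: 0.108
```

Run:
```python
from h import *
from plant import r
st=where(r); snap(r,'side','side9'); snap(r,'scene','scene9');snap(r,'wrist','wrist9')
a=cv2.imread('pics/side9.png');b=cv2.imread('pics/scene9.png');w=cv2.imread('pics/wrist9.png')
cv2.imwrite('pics/j9.png',np.hstack([cv2.resize(a[150:250,230:330],(390,390),interpolation=2),cv2.resize(b[180:280,240:340],(390,390),interpolation=2)]))
cv2.imwrite('pics/w9.png',cv2.resize(w[60:260,200:360],None,fx=3,fy=3,interpolation=2))
```

```text
t 11.1 pos [0.6305 0.0234 0.1146] carton u,v(mm) [117.4   3.7] tip z 0.1066 yaw 0.279 tilt [0.0017 0.0001] F [-0.25 -0.51 -0.78] open 0.108
```

View pics/j9.png

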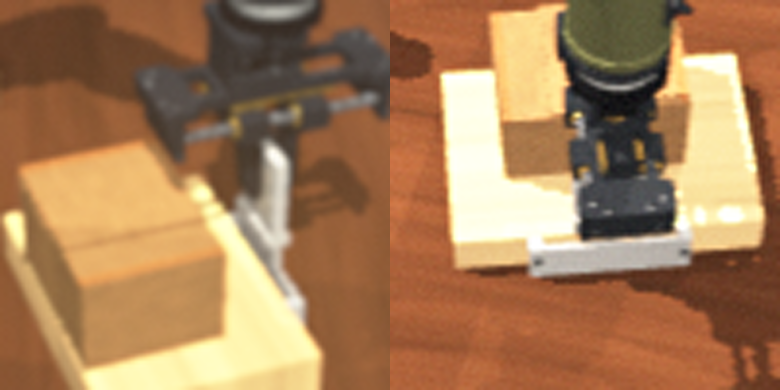

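View pics/w9.png

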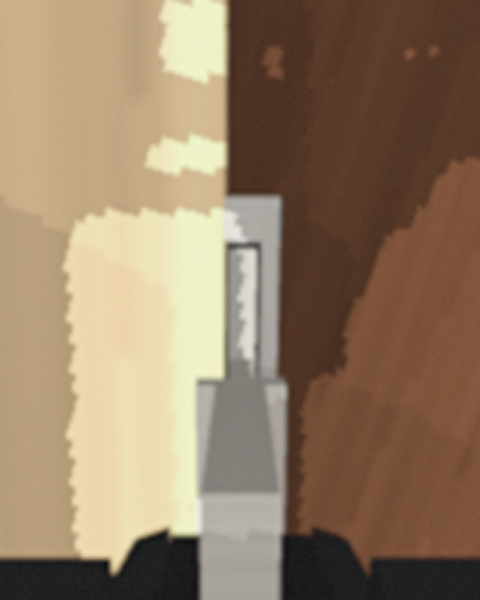

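Run:
```python
from h import *
from plant import r
w=load('wrist9'); st=where(r); M=R.from_quat(st['eef_rot']).as_matrix(); p=st['tool_pos']
def T(uv,z): return np.round(((onz(w,(uv[0]/3+199.7,uv[1]/3+59.7),z)[0]-p)@M)*1e3,1)
h=p[2]-.0417
for n,uv,z in [('shelf edge',(227,245),.04),('lip in',(260,245),.04),('lip out',(281,230),.04),('shelf e low',(225,370),.04),('lip in low',(259,370),.04),('lip out low',(278,370),.04),('shL',(197,382),h+.008),('shR',(287,382),h+.008)]:
    print(n,T(uv,z))
```

```text
t 11.25 pos [0.6304 0.0236 0.1146] carton u,v(mm) [117.3   4. ] tip z 0.1066 yaw 0.2795 tilt [0.0017 0.0002] F [ 0.51 -1.36 -0.53] open 0.112
shelf edge [56.2 -2.1 74.6]
lip in [56.2  5.7 74.6]
lip out [59.6 10.6 74.6]
shelf e low [26.2 -2.7 74.6]
lip in low [26.2  5.6 74.6]
lip out low [26.2 10.3 74.6]
shL [31.5 -7.5 33.7]
shR [31.5 10.3 33.7]
```

Emit:
carry_out:
  commands:
    - [[0,0,0,0,0.03,0.4,0],[0,0,0,0,0.03,0.8,0],[0,0,0,0,0.03,1.2,0],[0,0,0,0,0.03,1.6,0],[0,0,0,0,0.03,2.0,0],[0,0,0,0,0.03,2.4,0],[0,0,0,0,0.03,2.4,0]]
  force: 50

```text
clock: 11.83
tool_pos: [0.6298, 0.0239, 0.0888]
eef_rot: [0.601, 0.799, -0.0, -0.0]
contact_force: [0.1, 0.5, -0.0]
opening: 0.11
```

Run:
```python
from h import *
from plant import r
st=where(r); print(st['moment']); snap(r,'side','side10'); snap(r,'wrist','wrist10')
a=cv2.imread('pics/side10.png');w=cv2.imread('pics/wrist10.png')
cv2.imwrite('pics/j10.png',np.hstack([cv2.resize(a[150:250,230:330],(390,390),interpolation=2),cv2.resize(w[100:230,215:345],(390,390),interpolation=2)]))
```

```text
t 11.83 pos [0.6298 0.0239 0.0888] carton u,v(mm) [116.8   4.5] tip z 0.0808 yaw 0.2801 tilt [-0.0007 -0.    ] F [ 0.06  0.45 -0.01] open 0.11
[ 0.00402094 -0.04502138 -0.01960065]
```

View pics/j10.png

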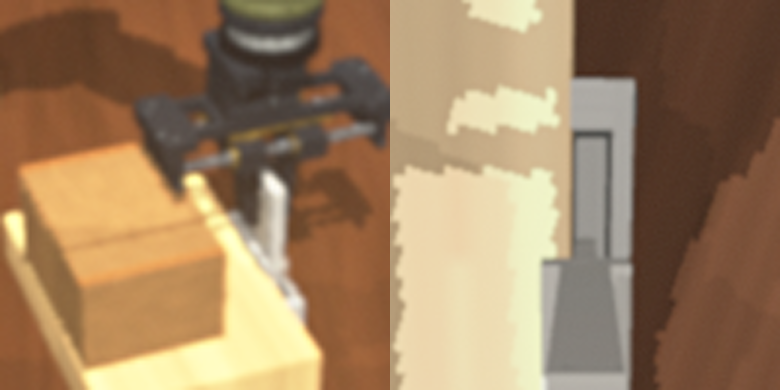

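Emit:
carry_out:
  commands:
    - [[0,0,0,0,0,0.2,0],[0,0,0,0,0,0.4,0],[0,0,0,0,0,0.55,0],[0,0,0,0,0,0.7,0],[0,0,0,0,0,0.75,0],[0,0,0,0,0,0.8,0],[0,0,0,0,0,0.8,0]]
  force: 60

```text
clock: 12.52
tool_pos: [0.6304, 0.024, 0.0824]
eef_rot: [0.602, 0.799, 0.0, 0.0]
contact_force: [-1.3, -0.4, 7.1]
opening: 0.107
```

Run:
```python
from h import *
from plant import r
st=where(r); print(st['moment'])
```

```text
t 12.52 pos [0.6304 0.024  0.0824] carton u,v(mm) [117.4   4.3] tip z 0.0744 yaw 0.28 tilt [0.001 0.   ] F [-1.34 -0.45  7.11] open 0.107
[-0.0349063   0.3292265   0.03543609]
```

Emit:
carry_out:
  commands:
    - [[0,0,0,0,0,0.1,0],[0,0,0,0,0,0.1,0],[0,0,0,0,0,0.1,0]]

```text
clock: 12.77
tool_pos: [0.6304, 0.024, 0.0817]
eef_rot: [0.602, 0.799, 0.0, 0.0]
contact_force: [-2.0, -0.3, 7.5]
opening: 0.104
```

Emit:
carry_out:
  commands:
    - [[0,0,0,0,0,0.1,0],[0,0,0,0,0,0.1,0],[0,0,0,0,0,0.1,0]]

```text
clock: 13.02
tool_pos: [0.6304, 0.0239, 0.0816]
eef_rot: [0.602, 0.799, 0.0, 0.001]
contact_force: [-4.0, -0.9, 13.7]
opening: 0.108
```

Emit:
carry_out:
  commands:
    - [[0,0,0,0,0,0.1,0],[0,0,0,0,0,0.1,0],[0,0,0,0,0,0.1,0]]

```text
clock: 13.27
tool_pos: [0.6304, 0.024, 0.0815]
eef_rot: [0.602, 0.799, 0.0, 0.001]
contact_force: [-5.3, -1.6, 20.7]
opening: 0.109
```

Run:
```python
from h import *
from plant import r
st=where(r); print(st['moment']); snap(r,'side','side11'); snap(r,'wrist','wrist11'); snap(r,'scene','scene11')
a=cv2.imread('pics/side11.png');w=cv2.imread('pics/wrist11.png')
cv2.imwrite('pics/j11.png',np.hstack([cv2.resize(a[150:250,230:330],(390,390),interpolation=2),cv2.resize(w[100:230,215:345],(390,390),interpolation=2)]))
```

```text
t 13.27 pos [0.6304 0.024  0.0815] carton u,v(mm) [117.4   4.3] tip z 0.0735 yaw 0.2798 tilt [ 0.0016 -0.0004] F [-5.27 -1.63 20.7 ] open 0.109
[-0.14145825  1.26089504  0.04377517]
```

View pics/j11.png

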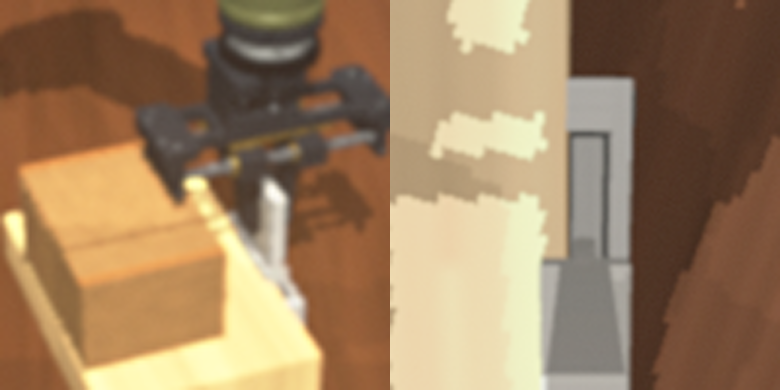

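View pics/scene11.png

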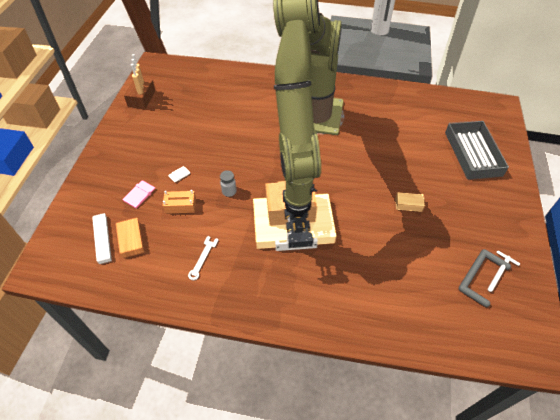

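Run:
```python
from h import *
from plant import r
st=where(r); M=R.from_quat(st['eef_rot']).as_matrix(); p=st['tool_pos']
s=load('side11'); im=cv2.imread('pics/side11.png'); u0,v0,k=225,140,6
im=cv2.resize(im[v0:v0+100,u0:u0+130],None,fx=k,fy=k,interpolation=cv2.INTER_CUBIC)
def dot(P,c):
    a=proj(s,P)[0]; cv2.circle(im,(int((a[0]-u0+.5)*k),int((a[1]-v0+.5)*k)),4,c,-1)
for x in(-.0375,.0375):
  for y in (-.0935,.0935): dot(p+M@np.array([x,y,-.056]),(255,0,255))
for u in(-.055,.055):
  for v in (-.075,.075): dot(np.r_[W(u,v),.1235],(0,255,0))
for y in(-.009,.009): dot(p+M@np.array([-.03,y,.0417]),(255,255,0)); dot(p+M@np.array([-.03,y*5/9,-.033]),(0,255,255))
cv2.imwrite('pics/j12.png',im)
```

```text
t 13.42 pos [0.6304 0.024  0.0816] carton u,v(mm) [117.4   4.3] tip z 0.0736 yaw 0.2798 tilt [ 0.0017 -0.0004] F [-4.95 -0.28 20.34] open 0.104
```

View pics/j12.png

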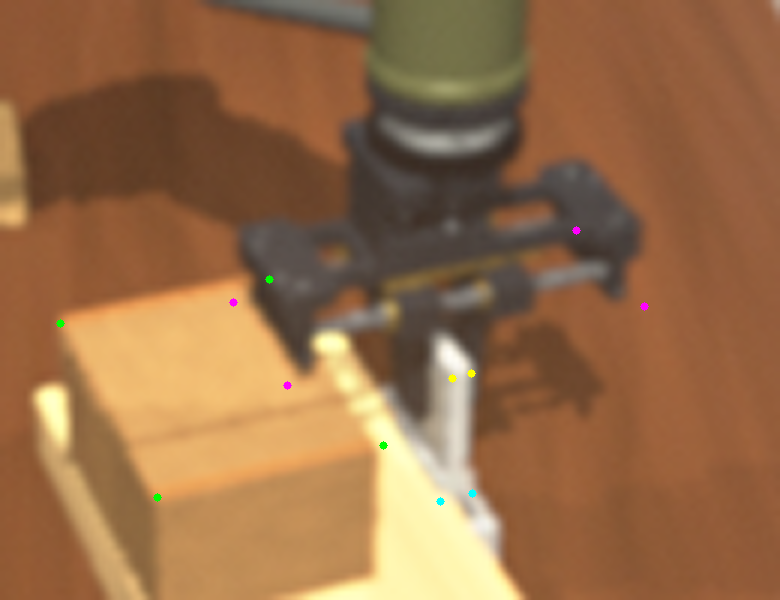

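Run:
```python
from h import *
im=cv2.imread('pics/side11.png')
cv2.imwrite('pics/j13.png',cv2.resize(im[188:240,280:320],None,fx=11,fy=11,interpolation=cv2.INTER_CUBIC))
im=cv2.imread('pics/scene11.png')
cv2.imwrite('pics/j14.png',cv2.resize(im[190:255,250:340],None,fx=8,fy=8,interpolation=cv2.INTER_CUBIC))
```

```text
(no output)
```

View pics/j13.png

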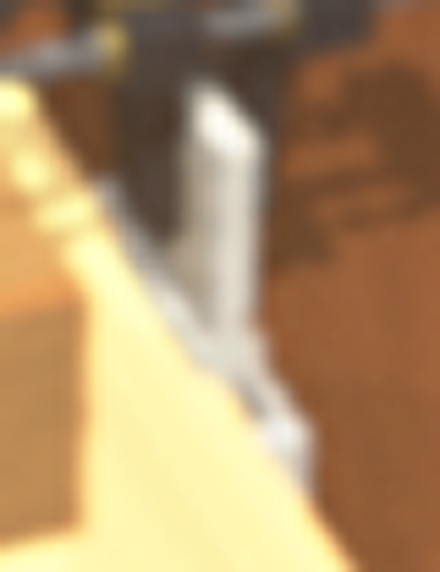

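View pics/j14.png

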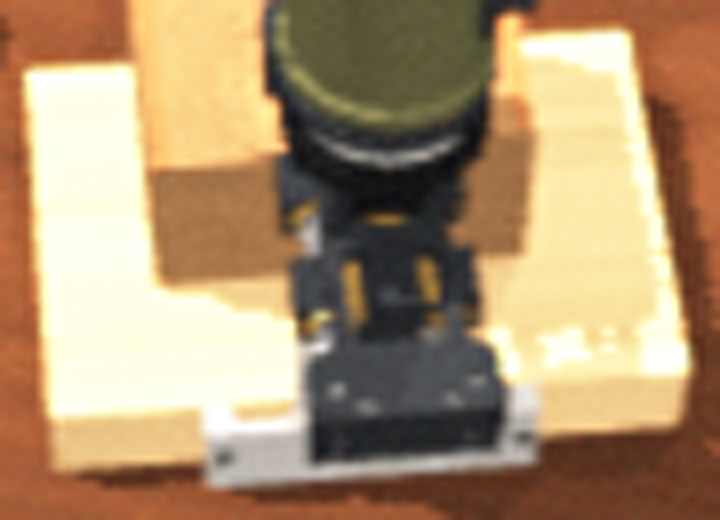

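Run:
```python
from h import *
from plant import r
where(r); print(r.finish_job())
```

```text
t 13.42 pos [0.6304 0.024  0.0816] carton u,v(mm) [117.4   4.3] tip z 0.0736 yaw 0.2798 tilt [ 0.0017 -0.0004] F [-4.95 -0.28 20.34] open 0.104
the job is handed in; nothing more can be done
None
```

I folded the short flap flat, then the long flap over it. I lifted the white holder out of the block, slid its blade into the shelf slot and pressed it home. I handed in at 13.4 s with the grip still closed and pressing down.

**Flaps:** The side and scene pictures show both lying flat. The fingertips stopped at 119.3 mm (11 N) on the short flap and 124.3 mm (5.5 N) on the long one. That 5 mm difference matches the two hinge heights.

**Holder:** The last push hit a hard stop with the tool at 81.6 mm, where 81.7 mm was expected for a seated shoulder. The force rose from 7 to 20 N with almost no further movement. The wrist view showed no slip in the grip.

**Weak points:**
- About 5 N of sideways force remained on the tool.
- The moment reading alone could not rule out the gripper's body touching the carton. The stated dimensions give about 13 mm of clearance, and the side picture agrees.
- The gripper hides most of the shoulder from the scene camera, so its seating rests on height, force and the wrist view.
- The jar, offcut and spanner look unmoved in the last scene picture.

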